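# Fit the chain sprocket on the gearbox's D-shaft

## Robot

A 6-joint arm with a two-finger parallel gripper is mounted at the origin on the work surface. World frame = base frame: x ahead of the robot, y to its left, z up, the work surface at z = 0. Lengths are in mm, angles in rad, forces in N, time in s.
With the tool pointing down it reaches from about 350 to 975 mm from the base axis. Payload 4.9 kg.
Tool frame: the origin (TCP) lies midway between the tips of the shut fingers; the grasp point (between the pads) lies 19 mm behind it; x points along the fingers, y is the direction in which the jaws open and shut, and the axes are right-handed (so a half turn about x gives the same grasp; the last joint's range is limited). The gripper opens to 85 mm and grips with 20 to 120 N. Pads are 22 mm wide; open, the fingers measure 114 mm over their backs; the gripper's body (76 mm by 85 mm) begins 54 mm behind the grasp point. The pads swing forward as they close: fully open they stand 13 mm farther back than shut.
Start: joints at [1.046, 0.053, 1.613, -0, 1.476, -0.119], TCP at [246.709, 574.226, 208.004] pointing down, gripper open.
Joint ranges: [-3.01, 3.01], [-1.01, 2.22], [0.06, 2.58], [-1.02, 4.17], [0.09, 2.62], [-3.14, 3.14]. Speed limits (rad/s): [2.57, 2.57, 3.14, 3.14, 3.14, 3.14].

## Interface

Orientations are given as [roll, pitch, yaw] about the fixed x, y, z axes, in that order (R = Rz(yaw) Ry(pitch) Rx(roll)).
In Python, from rig import sensors, cams, workorder gives the robot as it stands. The module is installed in compiled form; this text tells all that it offers.
- The arm moves only by the tool jog_arm, never from a script. Its arguments are lists of equal length, an entry for each row: "travel": the shift along the tool's x, y, z in mm, a list of three; "twist": the turn about the tool's x in degrees; "hand": the finger opening in mm, from 0 to 85.4. A call has exactly 10 rows; each row is the pose to reach, as a shift and turn from the pose commanded when the call began, along the tool's axes at that moment; what a row does not reach only later rows make up. A row lasts 1/8 s, in which the tool goes at most 62.5 mm and 10.7 degrees, less where a joint would pass 70% of its speed; a pose out of reach is approached as far as the arm can. A call with a gripper value outside its range is refused whole. The fingers move at their own pace and stop on an object; "grip_force" is the grip in N (left out, the last holds). Time passes only in rows, so rows that repeat a pose let the fingers close, or fill a call up. It gives the time, the measured TCP pose, the force and the opening at its end, in the units of the state.
- sensors.get_state(): the state, without advancing time (a new reading comes with each control period).
- cams.capture(name): name is "side" or "top"; returns a dict with "pixels" (420x560x3 uint8, red, green, blue), "mtx" (3x3 intrinsics, pixels), "k1" (the pictures are not rectified: a ray, as slopes to the right and down, at radius r is drawn at 1 + k1 r^2 times it, then the intrinsics apply), "world_from_camera" (4x4, takes a point from camera to world coordinates). Camera axes: x right, y down, z forward; pixel columns grow to the right and rows downward; lengths in mm; the calibration is good to about 2 mm. A picture is of the moment at which its call begins. There is no depth.
- workorder.close_job(): hands the job in, once; it reports no verdict.
The state is a dict: "t": time; "joints": joint angles; "joint_vel": joint speeds; "joint_torque": joint torques, N m; "tcp_pos": TCP position; "eef_rot": TCP orientation; "contact_force": force on the tool from outside, world axes, zero at the start; "torque": the same for the moment, N m; "width": finger opening in mm.
Only numpy, scipy, OpenCV 4.12 (cv2) and the standard library are available. Lean on these libraries where they do the work, as an engineer would, in place of code of your own. Each camera call takes 0.05 s, during which the arm holds its last target.

## Task

Fit the toothed chain sprocket, not the smooth belt pulley, on the gearbox's upright shaft: turn it so that the flat in its bore matches the flat on the shaft, and lower it in the gripper onto the shaft rather than dropping it. Leave it fully home, resting flat on the gearbox's round bearing cap and let go, and leave the belt pulley where it lies.

Things in the scene. Friction and masses are not known exactly. Their poses are not given: they have to be found in the camera images.
- sprocket: Steel sprocket, 0.4-0.85 kg, lying hub up. Toothed disc 116 mm across, 8 mm thick; in its middle a 50 x 50 mm square hub, top 50 mm above the underside: grip two opposite sides of it, above the disc. D-shaped bore right through: 36 mm diameter, one flat 8 mm from the axis. Origin: centre of underside, on the bore axis; z up; +x points from the axis to the bore's flat; hub sides square to x, y.
- gearbox: Fixed grey gearbox, 200 x 130 mm, 60 mm high, with a round bearing cap on top (92 mm diameter, face at 72 mm). On it an upright steel D-shaft: 30 mm diameter, one flat 5 mm from the axis, top at 116 mm, last 10 mm tapered to 20 mm. Origin: on the shaft axis at bench height; z up; +x points from the axis to the shaft's flat. The sprocket fits only with its +x along this +x (12 degrees play).
- seat (a point): Centre of the bearing cap's flat top face, on the shaft's axis, 72 mm above the bench, 44 mm below the shaft's top; nothing else on the gearbox is higher than the cap. Same axes as the gearbox. The sprocket's origin lies here when fully home (side play 3 mm).
- pulley: The bystander: smooth steel V-belt pulley lying flat on the bench, hub up, 110 mm diameter, no teeth, rim 23 mm thick with a groove, a like square hub with its top at 56 mm. Origin: centre of the underside. Leave it where it lies.
Mind the look-alikes: they are no part of the job. Leave any pink look-alike of the sprocket alone.

How it is judged (in metres and radians):
On the way:
1. the sprocket, still in the gripper, has been lowered over the shaft with the flats matched (horizontal distance between sprocket and seat below 0.01 m and angle between the x axis of sprocket and the x axis of gearbox, either way round below 0.5 rad and angle between sprocket's own z axis and vertical below 0.12 rad and z of sprocket in the frame of seat below 0.03 m and contact force between the fingers and sprocket above 0.5 N), for 0.1 s.
At the end, for the whole second after the job is handed in: The sprocket is on the shaft with its bore's axis within 10 mm of the shaft's axis, its flat matching the shaft's flat within 0.5 rad, its underside within 6 mm of the bearing cap's face, level within 0.12 rad, at rest and let go; the belt pulley lies within 30 mm of where it started (horizontal distance between sprocket and seat below 0.01 m and angle between the x axis of sprocket and the x axis of gearbox, either way round below 0.5 rad and angle between sprocket's own z axis and vertical below 0.12 rad and z of sprocket in the frame of seat between -0.006 and 0.006 m and linear speed of sprocket below 0.02 m/s and contact force between the fingers and sprocket below 0.1 N and distance of pulley from where it was at the start of the episode below 0.03 m); the robot touches nothing.
It fails at once if the belt pulley is moved more than 30 mm (distance of pulley from where it was at the start of the episode above 0.03 m).
It also fails if it takes over 48 s, if anything falls off the work surface, if the arm or the gripper's body presses on something with over 40 N, if the wrist force passes 120 N, or if a joint passes its speed limit or range.

## Working session

There is one attempt and no reset: what is moved stays moved. The work goes in short steps, Python scripts to look and compute and a tool call to move; the robot and the scene stay as the last step left them, time stands still between calls to the robot, and variables do not carry over. Pictures are saved under pics/ and viewed, and the job is handed in when it is done.

Besides the shell and the picture viewer there is one more tool, called after "Call:" by a JSON object that holds its "name" and its "arguments". jog_arm: Moves the arm, as the interface text tells. Its arguments: {"type":"object","properties":{"travel":{"type":"array"},"twist":{"type":"array"},"hand":{"type":"array"},"grip_force":{"type":"number"}},"required":["travel","twist","hand"]}

```bash
mkdir -p pics
python3 - <<'E'
from rig import sensors, cams
import cv2,pickle
s=sensors.get_state();print(s)
for n in("top","side"):
    c=cams.capture(n);pickle.dump(c,open(n+"0.pkl","wb"))
    cv2.imwrite(f"pics/{n}0.png",c["pixels"][:,:,::-1]);print(n,c["mtx"],c["k1"],c["world_from_camera"])
E
```

```text
{'t': 0.0, 'joints': array([ 1.04604528e+00,  5.33689812e-02,  1.61429074e+00,  6.33820412e-06,
        1.47601986e+00, -1.18984123e-01]), 'joint_vel': array([ 2.43453215e-04,  7.35287526e-04, -1.25247865e-03,  1.69819582e-03,
        2.44902907e-03, -5.64743943e-05]), 'joint_torque': array([ 4.30131086e-04, -3.93668747e+01, -3.70182180e+01,  1.01206992e-04,
        6.67060143e-03,  2.19800604e-06]), 'tcp_pos': array([246.35019595, 573.66619876, 206.75751431]), 'eef_rot': array([-1.6928033 ,  1.56870939, -2.09857083]), 'contact_force': array([-0.38152261,  0.34773627, -0.63689663]), 'torque': array([ 0.00428318,  0.00917546, -0.00588968]), 'width': 85.66311838225005}
top [[512.91348897   0.         281.50744984]
 [  0.         512.91348897 215.57467013]
 [  0.           0.           1.        ]] -0.07184700084462557 [[ 1.25931008e-02 -9.98607640e-01  5.12268940e-02  3.71024333e+02]
 [-9.99914563e-01 -1.27560275e-02 -2.85478319e-03 -1.25122914e+01]
 [ 3.50425998e-03 -5.11865668e-02 -9.98682960e-01  1.34325541e+03]
 [ 0.00000000e+00  0.00000000e+00  0.00000000e+00  1.00000000e+00]]
side [[501.67967853   0.         283.16933157]
 [  0.         501.67967853 212.48493759]
 [  0.           0.           1.        ]] -0.09504394535094765 [[ 9.95571351e-01 -5.71776360e-02  7.46217330e-02  3.51140768e+02]
 [-9.40079899e-02 -6.09126267e-01  7.87481866e-01 -1.01760937e+03]
 [ 4.27706129e-04 -7.91009424e-01 -6.11803815e-01  8.48509573e+02]
 [ 0.00000000e+00  0.00000000e+00  0.00000000e+00  1.00000000e+00]]
```

View pics/top0.png

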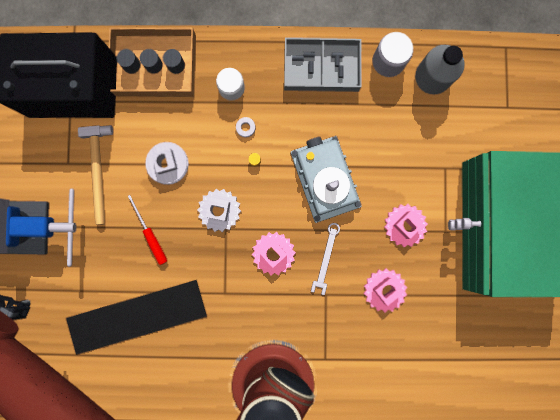

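View pics/side0.png

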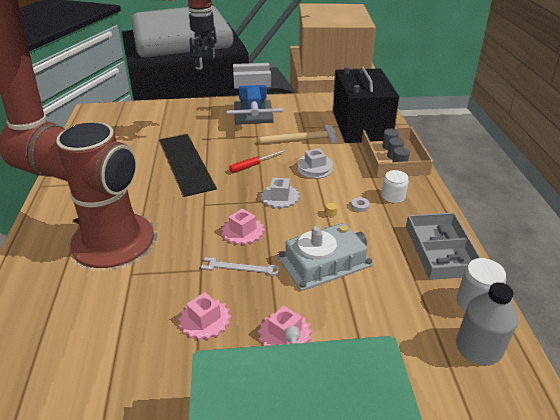

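Candidates in the top view: a silver toothed part at (218,211), a silver smooth one at (167,163), which is the pulley, and pink toothed look-alikes at (273,254), (406,226) and (386,291). I choose (218,211) and check it in a close crop.

Run:
```python
import cv2,pickle,numpy as np
t=pickle.load(open("top0.pkl","rb"))["pixels"][:,:,::-1];s=pickle.load(open("side0.pkl","rb"))["pixels"][:,:,::-1]
def cr(im,x,y,r): return cv2.resize(im[y-r:y+r,x-r:x+r],(400,300) if 0 else (300,300),interpolation=cv2.INTER_CUBIC)
a=np.hstack([cr(t,218,211,27),cr(t,331,186,27)]);b=np.hstack([cr(s,281,190,27),cr(s,318,240,27)])
cv2.imwrite("pics/crop0.png",np.vstack([a,b]))
```

```text
(no output)
```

View pics/crop0.png

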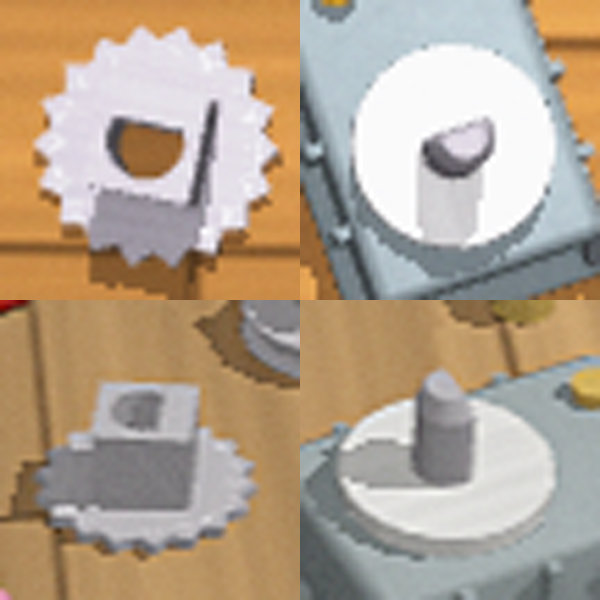

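The crop confirms it: the part at (218,211) is silver and toothed, with a square hub. Its bore flat faces image-up, and the shaft flat faces up and slightly left. Now I'll measure both.

```bash
cat > h.py <<'E'
import numpy as np,cv2
def ray(c,uv):
    uv=np.asarray(uv,float).reshape(-1,2);K=c["mtx"]
    d=np.array([c["k1"],0,0,0.])
    p=cv2.undistortPoints(uv.reshape(-1,1,2),K,d).reshape(-1,2)
    R=c["world_from_camera"];D=np.c_[p,np.ones(len(p))]@R[:3,:3].T
    return R[:3,3],D
def onz(c,uv,z):
    o,D=ray(c,uv);return (o+D*((z-o[2])/D[:,2])[:,None])
def proj(c,P):
    T=np.linalg.inv(c["world_from_camera"]);q=np.asarray(P,float).reshape(-1,3)@T[:3,:3].T+T[:3,3]
    s=q[:,:2]/q[:,2:];s=s*(1+c["k1"]*(s**2).sum(1))[:,None]
    return s@c["mtx"][:2,:2].T+c["mtx"][:2,2]
E
python3 - <<'E'
import pickle
from h import *
for n,boxes in (("top",{"spr":(218,211,27,8),"cap":(331,186,21,72)}),("side",{"spr":(281,190,26,8),"cap":(318,242,24,72)})):
    c=pickle.load(open(n+"0.pkl","rb"));im=c["pixels"];hsv=cv2.cvtColor(im,cv2.COLOR_RGB2HSV)
    for k,(x,y,r,z) in boxes.items():
        sub=hsv[y-r:y+r,x-r:x+r]
        m=((sub[...,1]<(45 if k=="spr" else 22))&(sub[...,2]>(80 if k=="spr" else 0))).astype(np.uint8)*255
        big=cv2.resize(m,None,fx=8,fy=8,interpolation=cv2.INTER_NEAREST);cv2.imwrite(f"pics/m_{n}_{k}.png",big)
        cs,_=cv2.findContours(m,cv2.RETR_EXTERNAL,cv2.CHAIN_APPROX_NONE);ct=max(cs,key=cv2.contourArea)
        P=onz(c,ct.reshape(-1,2)+[x-r,y-r],z)
        (cc,rad)=cv2.minEnclosingCircle(P[:,:2].astype(np.float32))
        el=cv2.fitEllipse(P[:,:2].astype(np.float32))
        print(n,k,len(ct),np.round(cc,1),round(rad,1),np.round(el[0],1),np.round(el[1],1))
E
cd pics; python3 -c "
import cv2,numpy as np
f=[cv2.resize(cv2.imread(f'm_{a}_{b}.png'),(300,300)) for a in('top','side') for b in('spr','cap')]
cv2.imwrite('m0.png',np.vstack([np.hstack(f[:2]),np.hstack(f[2:])]))"
```

```text
top spr 138 [451.9 147.6] 56.4 [452.1 147.5] [104.9 105.2]
top cap 104 [ 514.3 -138.5] 46.8 [ 514.3 -138.8] [90.4 91.6]
side spr 117 [451.8 161.4] 76.4 [452.3 157.1] [103.  148.3]
side cap 176 [ 511.9 -147.6] 87.3 [ 517.3 -155.9] [118.3 152.9]
```

View pics/m0.png

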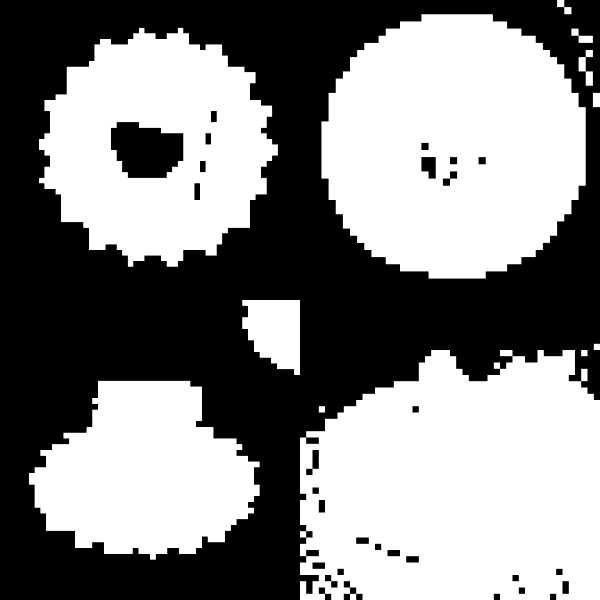

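Run:
```python
import pickle
from h import *
c=pickle.load(open("top0.pkl","rb"));im=c["pixels"][:,:,::-1]
def cr(x,y,r,f):
    o=cv2.warpAffine(im,np.array([[f,0,-(x-r)*f],[0,f,-(y-r)*f]],float),(2*r*f,2*r*f),flags=cv2.INTER_CUBIC);return cv2.convertScaleAbs(o,alpha=1.3,beta=-60)
cv2.imwrite("pics/z1.png",np.hstack([cr(216,208,16,12),cr(331,185,16,12)]))
# gearbox body min-area rect
hsv=cv2.cvtColor(c["pixels"],cv2.COLOR_RGB2HSV);sub=hsv[120:235,280:370]
m=((sub[...,0]>80)&(sub[...,0]<120)&(sub[...,1]>12)&(sub[...,1]<90)).astype(np.uint8)*255
m=cv2.morphologyEx(m,cv2.MORPH_OPEN,np.ones((5,5)));
cs,_=cv2.findContours(m,cv2.RETR_EXTERNAL,cv2.CHAIN_APPROX_NONE);ct=max(cs,key=cv2.contourArea).reshape(-1,2)+[280,120]
P=onz(c,ct,40)[:,:2].astype(np.float32);print(cv2.minAreaRect(P))
# bore
sub=hsv[190:230,198:238];m=((sub[...,1]>100)&(sub[...,2]>60))[:, :].astype(np.uint8)
n,l,st,ce=cv2.connectedComponentsWithStats(m);print(st,ce+[198,190])
print(onz(c,ce+[198,190],0))
print("hub axis px", proj(c,[[452,147.5,50],[452,147.5,0],[514.3,-138.7,116]]))
```

```text
((538.2284545898438, -126.39906311035156), (201.92022705078125, 126.28779602050781), 19.861059188842773)
[[   0    0   40   40 1234]
 [   0    0   16   12   90]
 [  21    0    1    1    1]
 [  27    0   13   12   57]
 [   0   13    2    5    7]
 [  14   16   12   10   86]
 [   0   22    2    4    5]
 [   0   28   15   12   76]
 [  32   30    8   10   42]
 [  27   39    2    1    2]] [[218.42220421 209.8006483 ]
 [202.53333333 193.66666667]
 [219.         190.        ]
 [233.40350877 192.87719298]
 [198.28571429 205.14285714]
 [217.5        210.70930233]
 [198.2        213.4       ]
 [201.65789474 225.21052632]
 [234.64285714 226.04761905]
 [225.5        229.        ]]
[[452.9891611  149.46277951   0.        ]
 [494.99366411 192.18050722   0.        ]
 [505.20049155 148.95443197   0.        ]
 [498.06599357 110.8783861    0.        ]
 [464.5869923  202.73722132   0.        ]
 [450.56881582 151.84246028   0.        ]
 [442.84979745 202.50225587   0.        ]
 [411.94444612 192.76032611   0.        ]
 [410.88020097 106.09646414   0.        ]
 [402.83122695 129.94323609   0.        ]]
hub axis px [[216.83245843 208.96649432]
 [219.1612036  210.18607377]
 [332.89079334 182.90039943]]
```

View pics/z1.png

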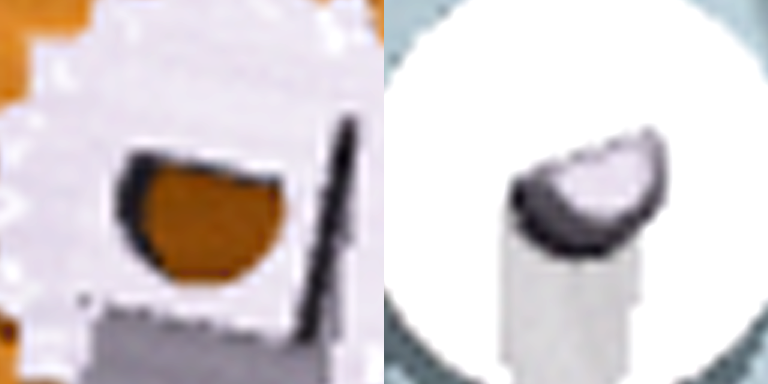

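```bash
cat >> h.py <<'E'
from scipy.spatial.transform import Rotation as Ro
def tool(s): return Ro.from_euler('xyz',s["eef_rot"]).as_matrix()
E
python3 - <<'E'
import pickle
from h import *
from rig import sensors
R=tool(sensors.get_state());print(R.round(4)); print("y ang",np.degrees(np.arctan2(R[1,1],R[0,1])))
t=pickle.load(open("top0.pkl","rb"))
def ang(uv,z):
    P=onz(t,uv,z);d=P[1]-P[0];return np.degrees(np.arctan2(d[1],d[0])),np.linalg.norm(d)
o=np.array([200,192.])
f=lambda x,y:o+np.array([x,y])/12
print("hub bottom",ang([f(100,308),f(298,343)],50),"hub right",ang([f(298,335),f(346,118)],50),"bore",ang([f(150,155),f(278,183)],50))
o=np.array([315-32,169.]);print("shaft",ang([f(512,178),f(650,128)],110))
print("pulley",onz(t,[[167,163]],23))
for tgt in ([452,147.5],[514.3,-138.7]):
    print(R.T@(np.array([*tgt,206])-[246.7,574.2,206]))
E
```

```text
[[-1.000e-03  3.948e-01  9.188e-01]
 [-1.600e-03  9.188e-01 -3.948e-01]
 [-1.000e+00 -1.900e-03 -2.000e-04]]
y ang 66.74608303114343
hub bottom (np.float64(-99.26733591066359), np.float64(42.44197811355375)) hub right (np.float64(-11.438598458228974), np.float64(46.83190936683636)) bore (np.float64(-101.61094437709751), np.float64(27.702279777554217))
shaft (np.float64(-69.2673909499989), np.float64(29.72081978868094))
pulley [[571.8278334  283.18318631  23.        ]]
[   0.49946086 -310.98233672  357.08642761]
[   0.906684   -549.33578171  527.31920774]
```

Call:
{"name": "jog_arm", "arguments": {"travel": [[0,-40,45],[0,-80,90],[0,-119,136],[0,-158,181],[0,-197,226],[0,-236,271],[0,-275,316],[20,-311,357],[50,-311,357],[80,-311,357]], "twist": [-2,-4,-6,-8,-10,-12,-12,-12,-12,-12], "hand": [85,85,85,85,85,85,85,85,85,85], "grip_force": 60}}

```text
t: 1.35
tcp_pos: [452.1, 146.6, 126.9]
eef_rot: [3.032, 1.571, 2.834]
contact_force: [-0.3, 0.1, 1.0]
width: 85.1
```

Run:
```python
from h import *
from rig import sensors,cams
s=sensors.get_state();R=tool(s);print(s["t"],s["tcp_pos"],R.round(4),"y ang",np.degrees(np.arctan2(R[1,1],R[0,1])),s["joint_vel"].round(3),s["joints"])
c=cams.capture("side");cv2.imwrite("pics/s1.png",c["pixels"][:,:,::-1])
c=cams.capture("top");cv2.imwrite("pics/t1.png",c["pixels"][:,:,::-1])
```

```text
1.35 [452.05266038 146.55113577 126.90895007] [[-2.000e-04  1.973e-01  9.804e-01]
 [ 1.000e-04  9.804e-01 -1.973e-01]
 [-1.000e+00  0.000e+00 -2.000e-04]] y ang 78.62313625387412 [ 0.021  0.229  0.237 -0.002 -0.458  0.001] [ 1.56660916e-01 -2.53642068e-01  2.03497805e+00  9.04227697e-05
  1.36043315e+00 -1.21559057e+00]
```

```bash
python3 -c "
import cv2,numpy as np
a=cv2.imread('pics/s1.png')[110:240,200:360];b=cv2.imread('pics/t1.png')[150:280,150:310]
cv2.imwrite('pics/c1.png',np.hstack([cv2.resize(x,(400,325),interpolation=2) for x in(a,b)]))"; python3 -c "
from rig import sensors;s=sensors.get_state();print(s['t'],s['tcp_pos'])"
```

```text
1.45 [448.82033311 146.70474005 123.5887778 ]
```

View pics/c1.png

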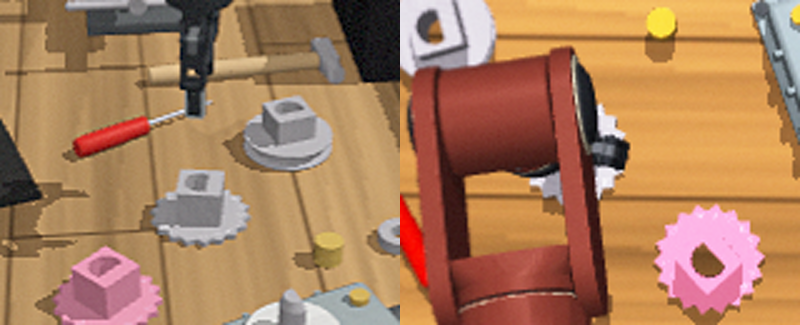

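Call:
{"name": "jog_arm", "arguments": {"travel": [[10,0,0],[20,0,0],[30,0,0],[40,0,0],[50,0,0],[60,0,0],[60,0,0],[60,0,0],[60,0,0],[60,0,0]], "twist": [0,0,0,0,0,0,0,0,0,0], "hand": [85,85,85,85,85,85,85,85,85,85]}}

```text
t: 2.7
tcp_pos: [452.3, 147.6, 68.4]
eef_rot: [0.386, 1.57, 0.189]
contact_force: [0.2, -0.2, 0.4]
width: 84.9
```

Run:
```python
from h import *
from rig import sensors,cams
s=sensors.get_state();R=tool(s);print(s["t"],s["tcp_pos"],"y ang",np.degrees(np.arctan2(R[1,1],R[0,1])),s["joint_vel"].round(3))
c=cams.capture("side");cv2.imwrite("pics/s2.png",cv2.resize(c["pixels"][120:240,200:360,::-1],(800,600),interpolation=2))
print(proj(c,s["tcp_pos"]),proj(c,[452,147.5,50]))
```

```text
2.7 [452.25521921 147.60450024  68.43744699] y ang 78.74922412766921 [ 0.     0.001  0.003 -0.001 -0.002 -0.   ]
[[279.87744373 177.26498223]] [[279.81357828 182.74082519]]
```

View pics/s2.png

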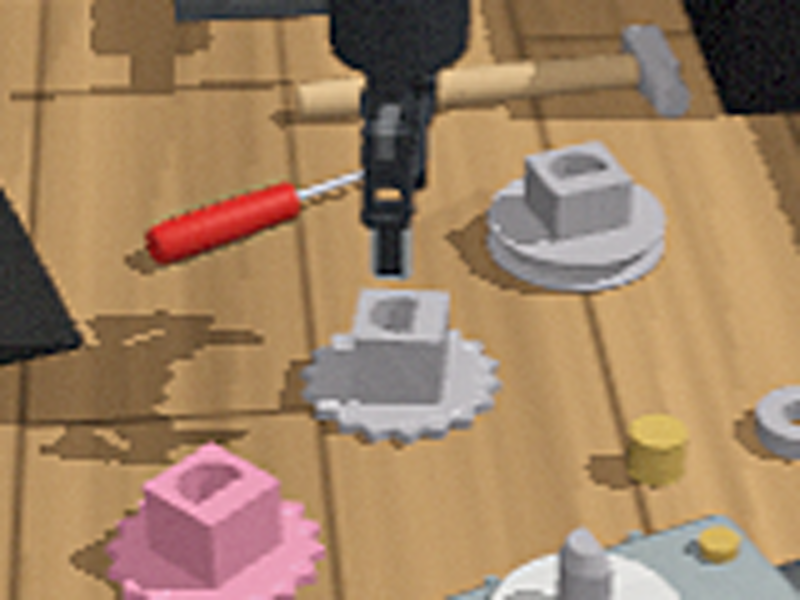

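Call:
{"name": "jog_arm", "arguments": {"travel": [[12,0,0],[24,0,0],[36,0,0],[46,0,0],[53,0,0],[55,0,0],[55,0,0],[55,0,0],[55,0,0],[55,0,0]], "twist": [0,0,0,0,0,0,0,0,0,0], "hand": [85,85,85,85,85,85,85,60,40,40], "grip_force": 60}}

```text
t: 4.0
tcp_pos: [452.7, 147.6, 13.9]
eef_rot: [0.142, 1.569, -0.054]
contact_force: [-0.0, -0.3, 2.9]
width: 48.3
```

Run:
```python
from h import *
from rig import sensors,cams
s=sensors.get_state();R=tool(s);print(s["t"],s["tcp_pos"],"y ang",np.degrees(np.arctan2(R[1,1],R[0,1])),s["joint_vel"].round(3),s["width"],s["contact_force"])
c=cams.capture("side");cv2.imwrite("pics/s3.png",cv2.resize(c["pixels"][120:240,200:360,::-1],(640,480),interpolation=2))
```

```text
4.0 [452.72343429 147.56456542  13.85571466] y ang 78.75929821789816 [-0.     0.002 -0.001  0.001  0.003  0.002] 48.25752031124799 [-0.02007503 -0.29951113  2.89290514]
```

View pics/s3.png

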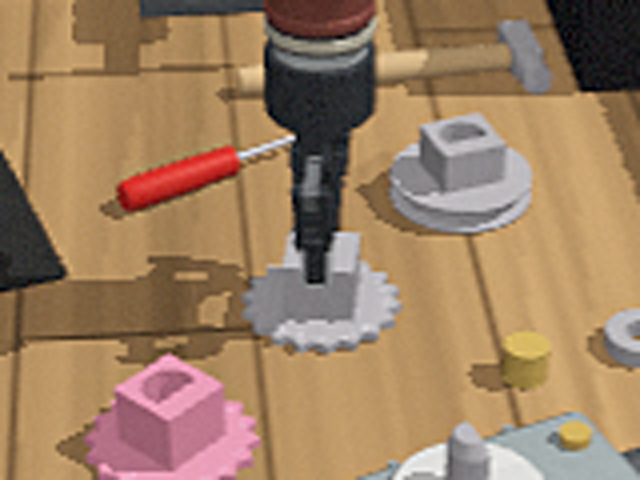

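Call:
{"name": "jog_arm", "arguments": {"travel": [[-5,0,0],[-15,0,0],[-30,0,0],[-50,0,0],[-75,0,0],[-100,0,0],[-125,0,0],[-145,0,0],[-147,0,0],[-147,0,0]], "twist": [0,0,0,0,0,0,0,0,0,0], "hand": [40,40,40,40,40,40,40,40,40,40], "grip_force": 80}}

```text
t: 5.3
tcp_pos: [451.5, 147.5, 159.5]
eef_rot: [-2.747, 1.57, -2.944]
contact_force: [0.3, -0.5, -5.9]
width: 47.4
```

Run:
```python
from h import *
from rig import sensors,cams
s=sensors.get_state();R=tool(s);print(s["t"],s["tcp_pos"],R.round(4),"y ang",np.degrees(np.arctan2(R[1,1],R[0,1])),s["width"],s["contact_force"],s["joints"])
d=R.T@(np.array([514.3,-138.7,s["tcp_pos"][2]])-s["tcp_pos"]);print(d)
```

```text
5.3 [451.4883587  147.47654691 159.53573996] [[-7.000e-04  1.951e-01  9.808e-01]
 [-1.000e-04  9.808e-01 -1.951e-01]
 [-1.000e+00 -3.000e-04 -7.000e-04]] y ang 78.7510532440844 47.41112294902236 [ 0.28484253 -0.47122635 -5.94359504] [ 1.58872809e-01 -2.84448138e-01  2.00382221e+00 -2.86957964e-05
  1.42294571e+00 -1.21558803e+00]
[-3.87415953e-03 -2.68425950e+02  1.17430097e+02]
```

Call:
{"name": "jog_arm", "arguments": {"travel": [[0,-15,6],[0,-45,20],[0,-85,37],[0,-125,55],[0,-165,72],[0,-205,90],[0,-240,105],[0,-262,114],[0,-268,117],[0,-268,117]], "twist": [-2,-6,-11,-16,-21,-26,-30,-31.5,-31.5,-31.5], "hand": [40,40,40,40,40,40,40,40,40,40]}}

```text
t: 6.55
tcp_pos: [513.8, -137.7, 158.8]
eef_rot: [2.183, 1.568, 2.536]
contact_force: [-0.4, -0.4, -5.5]
width: 47.7
```

Call:
{"name": "jog_arm", "arguments": {"travel": [[0,0,0],[0,0,0],[0,0,0],[0,0,0],[0,0,0],[0,0,0],[0,0,0],[0,0,0],[0,0,0],[0,0,0]], "twist": [0,0,0,0,0,0,0,0,0,0], "hand": [40,40,40,40,40,40,40,40,40,40]}}

```text
t: 7.8
tcp_pos: [514.4, -138.1, 160.0]
eef_rot: [1.592, 1.571, 1.945]
contact_force: [-0.6, -0.1, -5.5]
width: 47.7
```

Run:
```python
from h import *
import pickle
from rig import sensors,cams
s=sensors.get_state();R=tool(s);print(s["t"],s["tcp_pos"],R.round(4),"y ang",np.degrees(np.arctan2(R[1,1],R[0,1])),s["width"],s["contact_force"])
c=cams.capture("side");pickle.dump(c,open("side4.pkl","wb"));cv2.imwrite("pics/s4.png",cv2.resize(c["pixels"][160:290,240:400,::-1],(640,520),interpolation=2))
t=cams.capture("top");pickle.dump(t,open("top4.pkl","wb"));cv2.imwrite("pics/t4.png",cv2.resize(t["pixels"][125:245,260:420,::-1],(640,480),interpolation=2))
d=R.T@(np.array([514.3,-138.7,s["tcp_pos"][2]])-s["tcp_pos"]);print(d)
```

```text
7.8 [ 514.41430762 -138.11342953  159.99740895] [[-0.     -0.3461  0.9382]
 [ 0.      0.9382  0.3461]
 [-1.      0.     -0.    ]] y ang 110.25111388544691 47.74371826809074 [-0.60769681 -0.12302744 -5.5187391 ]
[-1.46899329e-05 -5.10745482e-01 -3.10274392e-01]
```

View pics/s4.png

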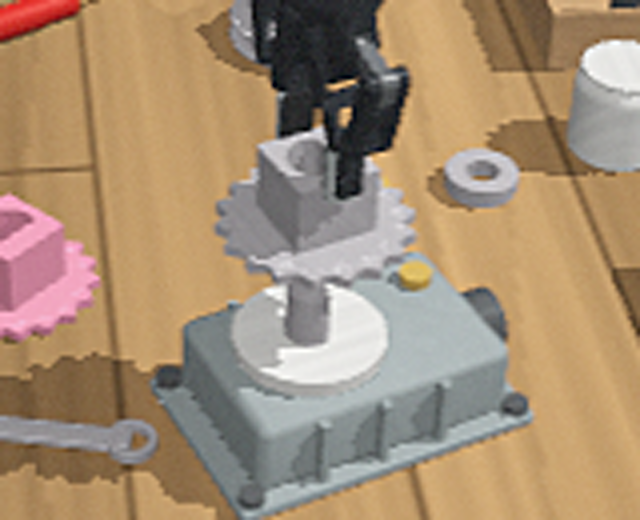

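View pics/t4.png

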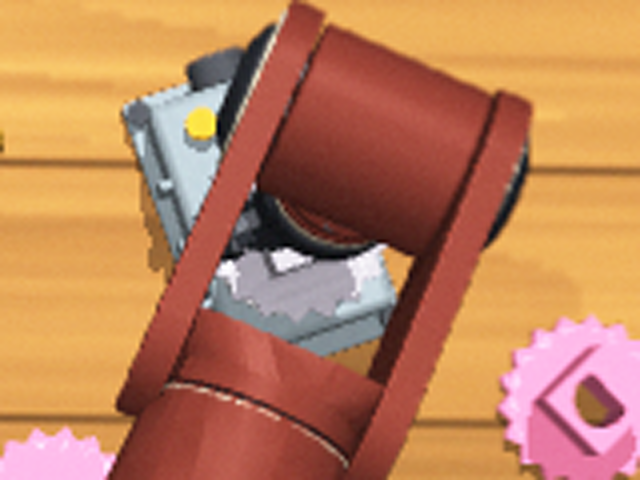

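Run:
```python
from h import *
import pickle
c=pickle.load(open("side4.pkl","rb"))
# underside disc circle & hub top corners if level, TCP-relative z offset 13
s=4;o=np.array([240,160])
im=cv2.resize(c["pixels"][160:290,240:400,::-1],(640,520),interpolation=2)
C=np.array([513.9,-138.2]);a=np.linspace(0,2*np.pi,73)
for z in(146,154):
    P=proj(c,np.c_[C[0]+58*np.cos(a),C[1]+58*np.sin(a),np.full(73,z)]);print(z,((P-o)*s).min(0),((P-o)*s).max(0))
    cv2.polylines(im,[((P-o+.5)*s).astype(int)],True,(0,0,255) if z==146 else (255,0,0),1)
y=np.radians(20.25);
for z in(196,):
    q=np.array([[25,25],[25,-25],[-25,-25],[-25,25]])@np.array([[np.cos(y),np.sin(y)],[-np.sin(y),np.cos(y)]])+C
    P=proj(c,np.c_[q,np.full(4,z)]);cv2.polylines(im,[((P-o+.5)*s).astype(int)],True,(0,200,0),1)
P=proj(c,[[514.3,-138.7,116],[514.3,-138.7,72]]);
for p in P: cv2.circle(im,tuple(((p-o+.5)*s).astype(int)),3,(0,255,255),-1)
cv2.imwrite("pics/ov4.png",im)
```

```text
146 [209.95294335 167.84773182] [415.24299559 295.04447188]
154 [210.12084722 156.87569444] [416.30295568 283.72159878]
```

View pics/ov4.png

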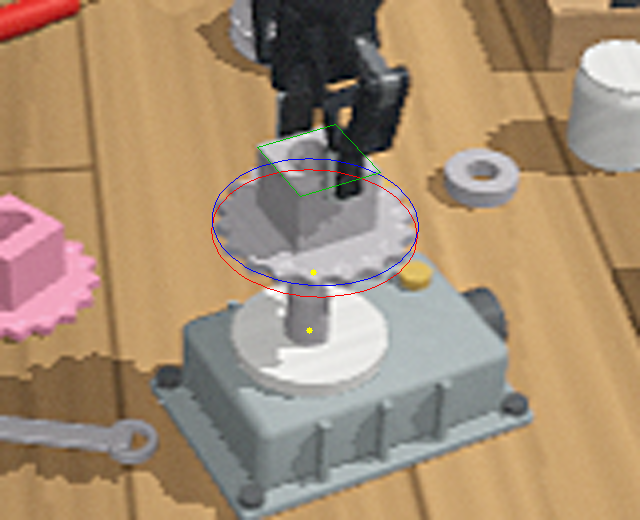

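Call:
{"name": "jog_arm", "arguments": {"travel": [[5,-0.5,0.4],[12,-0.5,0.4],[19,-0.5,0.4],[25,-0.5,0.4],[30,-0.5,0.4],[35,-0.5,0.4],[40,-0.5,0.4],[45,-0.5,0.4],[50,-0.5,0.4],[50,-0.5,0.4]], "twist": [0,0,0,0,0,0,0,0,0,0], "hand": [40,40,40,40,40,40,40,40,40,40]}}

```text
t: 9.15
tcp_pos: [514.6, -138.3, 109.4]
eef_rot: [2.398, 1.57, 2.752]
contact_force: [0.4, -0.5, -4.2]
width: 47.6
```

Run:
```python
from h import *
from rig import sensors,cams
s=sensors.get_state();R=tool(s);print(s["t"],s["tcp_pos"],R.round(4)[:,0],"y ang",np.degrees(np.arctan2(R[1,1],R[0,1])),s["width"],s["contact_force"],s["torque"])
c=cams.capture("side");cv2.imwrite("pics/s5.png",cv2.resize(c["pixels"][160:290,240:400,::-1],(640,520),interpolation=2))
```

```text
9.15 [ 514.56870928 -138.28886558  109.3534685 ] [-1.1e-03  4.0e-04 -1.0e+00] y ang 110.24816455358811 47.64143257706615 [ 0.44292497 -0.50418269 -4.18261996] [ 0.03646432 -0.07801216  0.03018979]
```

View pics/s5.png

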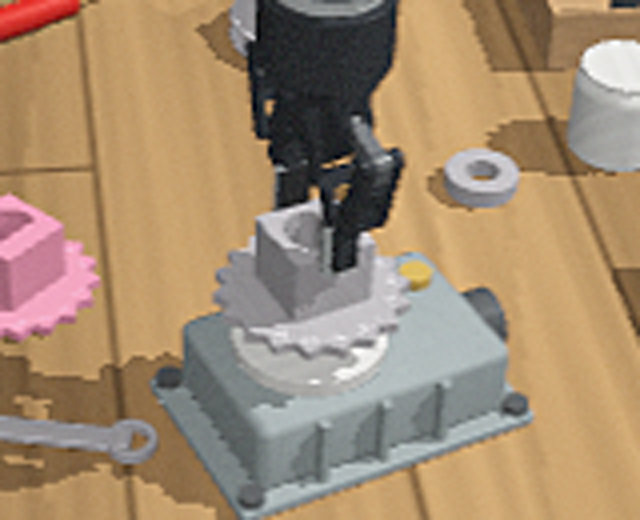

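Call:
{"name": "jog_arm", "arguments": {"travel": [[3,0,0],[6,0,0],[9,0,0],[12,0,0],[14,0,0],[16,0,0],[18,0,0],[20,0,0],[21,0,0],[21,0,0]], "twist": [0,0,0,0,0,0,0,0,0,0], "hand": [40,40,40,40,40,40,40,40,40,40]}}

```text
t: 10.45
tcp_pos: [514.9, -138.4, 88.9]
eef_rot: [2.349, 1.571, 2.703]
contact_force: [0.8, -0.8, -5.3]
width: 47.8
```

Call:
{"name": "jog_arm", "arguments": {"travel": [[0.5,0,0],[1,0,0],[1.5,0,0],[2,0,0],[2,0,0],[2,0,0],[2,0,0],[2,0,0],[2,0,0],[2,0,0]], "twist": [0,0,0,0,0,0,0,0,0,0], "hand": [40,40,40,40,40,40,40,40,40,40]}}

```text
t: 11.7
tcp_pos: [515.0, -138.4, 87.0]
eef_rot: [0.03, 1.571, 0.384]
contact_force: [-0.0, 0.2, -6.4]
width: 47.4
```

Run:
```python
from h import *
from rig import sensors,cams
s=sensors.get_state();R=tool(s);print(s["t"],s["tcp_pos"],R.round(4)[:,0],"y ang",np.degrees(np.arctan2(R[1,1],R[0,1])),s["width"],s["contact_force"],s["torque"])
c=cams.capture("side");cv2.imwrite("pics/s6.png",cv2.resize(c["pixels"][160:290,240:400,::-1],(640,520),interpolation=2))
```

```text
11.7 [ 514.98474455 -138.43753634   87.01695932] [ 0.  0. -1.] y ang 110.24960894128748 47.42980254627331 [-0.03529936  0.24080543 -6.40863816] [-0.00899795  0.03435832  0.00767234]
```

View pics/s6.png

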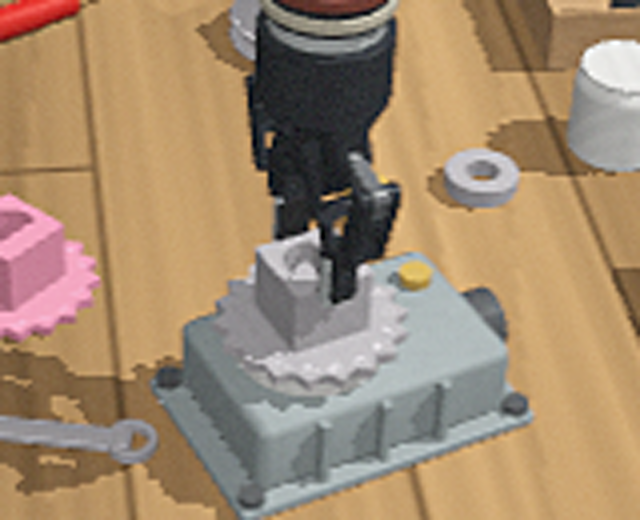

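Call:
{"name": "jog_arm", "arguments": {"travel": [[0.2,0,0],[0.4,0,0],[0.6,0,0],[0.8,0,0],[1,0,0],[1.2,0,0],[1.4,0,0],[1.5,0,0],[1.5,0,0],[1.5,0,0]], "twist": [0,0,0,0,0,0,0,0,0,0], "hand": [40,40,40,40,40,40,40,40,40,40]}}

```text
t: 13.0
tcp_pos: [515.1, -138.5, 86.0]
eef_rot: [-0.919, 1.571, -0.566]
contact_force: [-3.9, 1.9, 2.1]
width: 47.6
```

Call:
{"name": "jog_arm", "arguments": {"travel": [[0.3,0,0],[0.6,0,0],[0.8,0,0],[0.8,0,0],[0.8,0,0],[0.8,0,0],[0.8,0,0],[0.8,0,0],[0.8,0,0],[0.8,0,0]], "twist": [0,0,0,0,0,0,0,0,0,0], "hand": [40,40,40,40,40,40,40,40,40,40]}}

```text
t: 14.25
tcp_pos: [515.1, -138.5, 86.0]
eef_rot: [-3.114, 1.571, -2.76]
contact_force: [-5.5, 1.9, 7.0]
width: 48.3
```

Run:
```python
from h import *
from rig import sensors,cams
s=sensors.get_state();R=tool(s);print(s["t"],s["tcp_pos"],s["width"],s["contact_force"],s["torque"])
c=cams.capture("side");cv2.imwrite("pics/s7.png",cv2.resize(c["pixels"][160:290,240:400,::-1],(640,520),interpolation=2))
```

```text
14.25 [ 515.09174624 -138.50225233   86.01764507] 48.31162173311225 [-5.54672928  1.88584203  7.02378121] [0.31065436 1.0085898  0.03256688]
```

View pics/s7.png

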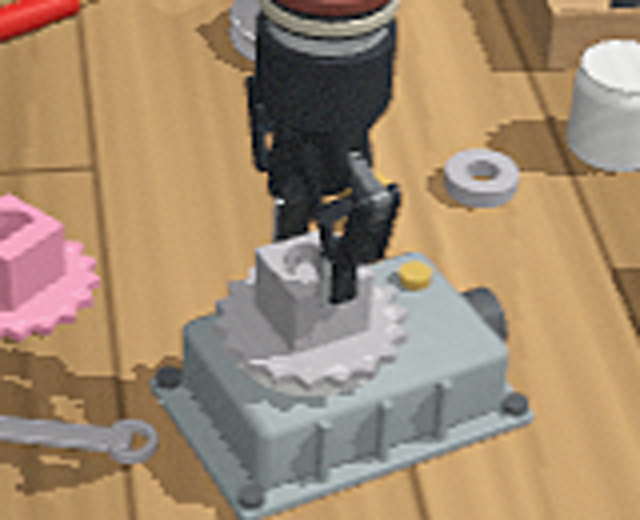

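Contact came at TCP z 86.0, which matches the expected 72 + 13.9. I'll release and lift straight up.

Call:
{"name": "jog_arm", "arguments": {"travel": [[0,0,0],[0,0,0],[0,0,0],[0,0,0],[0,0,0],[0,0,0],[0,0,0],[0,0,0],[0,0,0],[0,0,0]], "twist": [0,0,0,0,0,0,0,0,0,0], "hand": [55,70,85,85,85,85,85,85,85,85]}}

```text
t: 15.55
tcp_pos: [515.0, -138.5, 84.7]
eef_rot: [-2.35, 1.571, -1.996]
contact_force: [-0.7, -0.2, 1.5]
width: 84.8
```

Call:
{"name": "jog_arm", "arguments": {"travel": [[-5,0,0],[-15,0,0],[-30,0,0],[-50,0,0],[-75,0,0],[-100,0,0],[-120,0,0],[-120,0,-60],[-120,0,-120],[-120,0,-160]], "twist": [0,0,0,0,0,0,0,0,0,0], "hand": [85,85,85,85,85,85,85,85,85,85]}}

```text
t: 16.8
tcp_pos: [363.2, -194.3, 205.5]
eef_rot: [-1.387, 1.57, -1.034]
contact_force: [0.2, -0.7, -0.0]
width: 85.2
```

Run:
```python
from h import *
import pickle
from rig import sensors,cams
s=sensors.get_state();print(s["t"],s["tcp_pos"],s["width"],s["contact_force"])
c=cams.capture("side");a=cv2.resize(c["pixels"][160:290,240:400,::-1],(400,325),interpolation=2)
t=cams.capture("top");b=cv2.resize(t["pixels"][130:230,140:400,::-1],(800,308),interpolation=2)
b2=cv2.resize(t["pixels"][150:230,280:380,::-1],(400,325)[:2],interpolation=2)
cv2.imwrite("pics/f.png",np.vstack([np.hstack([a,b2])[:290],b]))
pickle.dump((c,t),open("f.pkl","wb"))
```

```text
16.8 [ 363.17665896 -194.25227194  205.48504793] 85.15129652756 [ 0.22686381 -0.74477594 -0.02519934]
```

View pics/f.png

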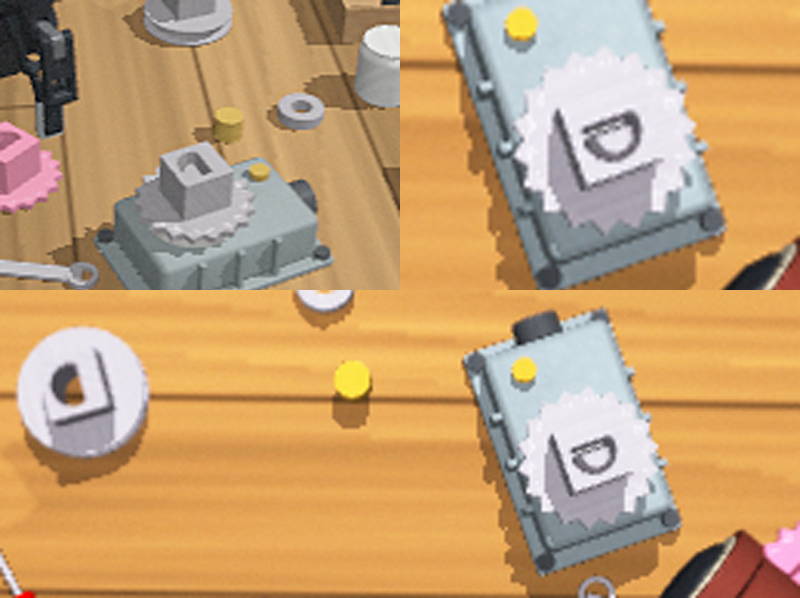

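The sprocket is level on the cap with both D's matching (top view, about (601,455) in the crop). The pulley hasn't moved and the arm is clear.

Run:
```python
from rig import workorder
print(workorder.close_job())
```

```text
the job is handed in; nothing more can be done
None
```

The toothed silver sprocket is on the gearbox shaft, and I handed the job in at about 17 s. I gripped it by its hub, turned it 31.5° so the flats matched, and lowered it in the gripper onto the bearing cap. Then I let go and drew the arm clear.

- **Seating:** downward contact came at TCP z 86.0 mm, against 85.9 mm expected for fully home. The contact force reached about 7 N.
- **Last pictures:** they show the sprocket level on the cap with the shaft's D lined up in the bore, and the pulley apparently where it started. I judged these by eye and did not measure the final pose or the pulley's position.
- **One disagreement:** before lowering, a drawn outline of the level disc ran about 2 pixels wider than the disc in the side view. The hub outline matched and the sprocket went down freely, so I put it down to the teeth.

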